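Go / no-go height check of two filled cups

ROBOT

A 7-joint arm with a two-finger parallel gripper is mounted at the origin on a cart in front of the work surface, level with it; the furniture and walls round the work are solid. World frame = base frame: x ahead of the robot, y to its left, z up, the work surface at z = 0. Lengths are in m, angles in rad, forces in N, time in s.
With the tool pointing down it reaches from about 0.425 to 0.95 m from the base axis. Payload 4.7 kg.
Tool frame: the origin (TCP) lies midway between the tips of the shut fingers; the grasp point (between the pads) lies bot.grip_depth behind it (bot.grip_depth is the distance from the TCP to the grasp point, in m); z points along the fingers, y is the line along which they close (so a half turn about z gives the same grasp; the last joint's range is limited). The gripper opens to 87 mm and grips with 3 to 60 N. Pads are 19 mm wide; open, the fingers measure 117 mm over their backs; the gripper's body (75 mm by 190 mm) begins 51 mm behind the grasp point.
Start: joints at [1.18, 0.469, -0.049, 1.532, 0.024, 1.141, -0.082], TCP at [0.239, -0.631, 0.195] pointing down, gripper open.
Joint ranges: [-2.59, 2.59], [-0.33, 1.99], [-1.39, 1.29], [0.1, 2.45], [-1.04, 4.18], [0.21, 1.99], [-2.66, 2.66]. Speed limits (rad/s): [2.57, 2.57, 3.14, 3.14, 3.14, 3.14, 3.14].

INTERFACE

Orientations are given as [roll, pitch, yaw] about the fixed x, y, z axes, in that order (R = Rz(yaw) Ry(pitch) Rx(roll)).
In Python, from rig import bot gives the robot as it stands. The module is installed in compiled form; this text tells all that it offers. Calls block until the motion is done:
- bot.move_to(position, orientation): joint-space move of the TCP to a pose.
- bot.line_to(position, frame=None, feed=0.15, threshold=None): straight line of the TCP; frame=None keeps the orientation; feed is the mean speed in m/s. With threshold (N) it stops when the force on the tool has changed by that much, and returns True; else False.
- bot.move_j(angles): joint-space move.
- bot.release() and bot.clamp(f_grip=None): open the fingers fully, or close them until they stop; f_grip is the grip in N (None keeps the last).
- bot.sleep(seconds).
- bot.ik(position, orientation): joint angles nearest the present ones, or None.
- bot.get_obs(): the state.
- bot.camera(name): name is "scene" or "top" or "wrist"; returns a dict with "image" (420x560x3 uint8, red, green, blue), "z_map" (420x560 float32, m along the optical axis (not along the pixel's ray), 0 where there is no reading), "fx", "fy", "cx", "cy" (pixels), "origin" and "rotation" of the camera in the world. Camera axes: x right, y down, z forward; pixel columns grow to the right and rows downward; lengths in m; the calibration is good to about 2 mm. A picture is of the moment at which its call begins.
A pose or a line that the arm cannot do raises bot.Unreachable and nothing moves.
- bot.job_done(): hands the job in; it is judged then, once.
The state is a dict: "t": time; "qpos": joint angles; "dq": joint speeds; "joint_torque": joint torques, N m; "ee_pos": TCP position; "eef_rot": TCP orientation; "ft_force": force on the tool from outside, world axes, zero at the start; "ft_torque": the same for the moment, N m; "opening": finger opening in m; "finger_force": force on a finger pad.
Only numpy, scipy, OpenCV 4.12 (cv2) and the standard library are available. Lean on these libraries where they do the work, as an engineer would, in place of code of your own. Each camera call takes 0.05 s, during which the arm holds its last target. There are 200 camera calls.

TASK

Check both cups in the two-lane height gauge: gently push each one along the table through its own lane under the bar, from right to left. Push the cup that clears completely out beyond the bar, and leave the one that sticks standing upright where it meets the bar; then, to flag the reject, flip the toggle at the exit of the stuck cup's lane over its centre to the left, leaving the other toggle and the things around alone.

Things in the scene. Friction and masses are not known exactly. Their poses are not given: they have to be found in the camera images.
- gauge: height gauge, fixed; origin on the table under the bar's middle, x = pushing direction, which is to the robot's left (cups start at -x), y = along the bar, towards the robot. Posts 26 mm deep (x), 12 mm wide (middle one 30), at y = -151, 0, +151 mm carry the bar: two lanes 130 mm wide, middles at y = +80 and -80 mm. Past each lane's exit stands a toggle housing 48 x 34 mm, 38 mm tall, at x = 150, y = +130 or -130 mm.
- gauge_bar: flat steel bar of the gauge, 6 mm deep (x), 314 mm long (y), 14 mm high; its underside is 50.5 mm and its top 64.5 mm above the table (screw heads 3 mm more). Its origin is the gauge's origin. It does not give.
- cup_a_center (a point): round cup of orange paste with a clear lid, 104 mm across the rim (36 to 46 mm above the table), 96 mm or less below it, 0.25 to 0.5 kg; too wide to grip. 48.5 mm tall over the lid, or 52.5 mm if overfilled; one cup is, the pose does not tell which. If jammed and pushed low it tips back; pushing at the rim is steadier. Point: on its axis, 24 mm above its underside. In either lane.
- cup_b_center (a point): round cup of orange paste with a clear lid, 104 mm across the rim (36 to 46 mm above the table), 96 mm or less below it, 0.25 to 0.5 kg; too wide to grip. 48.5 mm tall over the lid, or 52.5 mm if overfilled; one cup is, the pose does not tell which. If jammed and pushed low it tips back; pushing at the rim is steadier. Point: on its axis, 24 mm above its underside. In the other lane.
- toggle_near (a joint): toggle past the near lane (+y of the gauge): 0 = off, lever leaning 0.45 rad towards the gauge's -x; 0.9 = on, leaning as far to +x. Snap-over centre at 0.45: pushed past it, it falls over by itself and stays; short of it, it falls back. About 1 to 1.5 N at the ball turns it.
- toggle_far (a joint): toggle past the far lane (-y of the gauge): 0 = off, lever leaning 0.45 rad towards the gauge's -x; 0.9 = on, leaning as far to +x. Snap-over centre at 0.45: pushed past it, it falls over by itself and stays; short of it, it falls back. About 1 to 1.5 N at the ball turns it.
- toggle_near_ball (a point): centre of the red ball (18 mm across) at the end of the near toggle's steel lever; the lever pivots on a line along the gauge's y, 38 mm above the table at gauge x = 150, y = +130 mm, 52 mm from the ball's centre
- toggle_far_ball (a point): the same for the far toggle, whose pivot is at gauge x = 150, y = -130 mm
- steel_beaker_center (a point): bystander: plain steel beaker, 70 mm wide, 69 mm tall; this point is at its middle
- label_roll_center (a point): bystander: flat-lying roll of stickers, 81 mm wide, 30 mm tall; this point is at its middle
- probe_thermometer_center (a point): bystander: white pen thermometer with a thin steel probe, 22 x 174 x 18 mm, lying; this point is at its middle
- marker_pen_center (a point): bystander: red and white marker pen, 17 x 135 x 16 mm, lying; this point is at its middle

How it is judged:
On the way, in this order (a step that is already met when the one before it is completed fails the run):
1. both cups are checked, neither toggle touched yet: one cup is wholly through its lane, the other is up against the entry side of the bar in its own lane (((x of cup_a_center in the frame of gauge between 0.053 and 0.1 m and y of cup_a_center in the frame of gauge between 0.06 and 0.1 m and x of cup_b_center in the frame of gauge between -0.07 and -0.045 m and y of cup_b_center in the frame of gauge between -0.1 and -0.06 m) or (x of cup_a_center in the frame of gauge between 0.053 and 0.1 m and y of cup_a_center in the frame of gauge between -0.1 and -0.06 m and x of cup_b_center in the frame of gauge between -0.07 and -0.045 m and y of cup_b_center in the frame of gauge between 0.06 and 0.1 m) or (x of cup_b_center in the frame of gauge between 0.053 and 0.1 m and y of cup_b_center in the frame of gauge between 0.06 and 0.1 m and x of cup_a_center in the frame of gauge between -0.07 and -0.045 m and y of cup_a_center in the frame of gauge between -0.1 and -0.06 m) or (x of cup_b_center in the frame of gauge between 0.053 and 0.1 m and y of cup_b_center in the frame of gauge between -0.1 and -0.06 m and x of cup_a_center in the frame of gauge between -0.07 and -0.045 m and y of cup_a_center in the frame of gauge between 0.06 and 0.1 m)) and value of joint each of toggle_near, toggle_far below 0.4 rad), for 0.2 s.
2. the toggle of the stuck cup's lane is over, the other is not (((x of cup_a_center in the frame of gauge between 0.053 and 0.1 m and y of cup_a_center in the frame of gauge between 0.06 and 0.1 m and x of cup_b_center in the frame of gauge between -0.07 and -0.045 m and y of cup_b_center in the frame of gauge between -0.1 and -0.06 m and value of joint toggle_far above 0.8 rad and value of joint toggle_near below 0.1 rad) or (x of cup_a_center in the frame of gauge between 0.053 and 0.1 m and y of cup_a_center in the frame of gauge between -0.1 and -0.06 m and x of cup_b_center in the frame of gauge between -0.07 and -0.045 m and y of cup_b_center in the frame of gauge between 0.06 and 0.1 m and value of joint toggle_near above 0.8 rad and value of joint toggle_far below 0.1 rad) or (x of cup_b_center in the frame of gauge between 0.053 and 0.1 m and y of cup_b_center in the frame of gauge between 0.06 and 0.1 m and x of cup_a_center in the frame of gauge between -0.07 and -0.045 m and y of cup_a_center in the frame of gauge between -0.1 and -0.06 m and value of joint toggle_far above 0.8 rad and value of joint toggle_near below 0.1 rad) or (x of cup_b_center in the frame of gauge between 0.053 and 0.1 m and y of cup_b_center in the frame of gauge between -0.1 and -0.06 m and x of cup_a_center in the frame of gauge between -0.07 and -0.045 m and y of cup_a_center in the frame of gauge between 0.06 and 0.1 m and value of joint toggle_near above 0.8 rad and value of joint toggle_far below 0.1 rad))), for 0.2 s.
At the end, for the whole second after the job is handed in: One cup stands in its lane with its axis 53 to 100 mm past the bar's middle, the other in its lane 45 to 70 mm short of it (axes 60 to 100 mm from the gauge's middle sideways); the toggle of the stuck cup's lane is on (over 0.8), the other off (under 0.1); both cups upright, on the table, at rest (((x of cup_a_center in the frame of gauge between 0.053 and 0.1 m and y of cup_a_center in the frame of gauge between 0.06 and 0.1 m and x of cup_b_center in the frame of gauge between -0.07 and -0.045 m and y of cup_b_center in the frame of gauge between -0.1 and -0.06 m and value of joint toggle_far above 0.8 rad and value of joint toggle_near below 0.1 rad) or (x of cup_a_center in the frame of gauge between 0.053 and 0.1 m and y of cup_a_center in the frame of gauge between -0.1 and -0.06 m and x of cup_b_center in the frame of gauge between -0.07 and -0.045 m and y of cup_b_center in the frame of gauge between 0.06 and 0.1 m and value of joint toggle_near above 0.8 rad and value of joint toggle_far below 0.1 rad) or (x of cup_b_center in the frame of gauge between 0.053 and 0.1 m and y of cup_b_center in the frame of gauge between 0.06 and 0.1 m and x of cup_a_center in the frame of gauge between -0.07 and -0.045 m and y of cup_a_center in the frame of gauge between -0.1 and -0.06 m and value of joint toggle_far above 0.8 rad and value of joint toggle_near below 0.1 rad) or (x of cup_b_center in the frame of gauge between 0.053 and 0.1 m and y of cup_b_center in the frame of gauge between -0.1 and -0.06 m and x of cup_a_center in the frame of gauge between -0.07 and -0.045 m and y of cup_a_center in the frame of gauge between 0.06 and 0.1 m and value of joint toggle_near above 0.8 rad and value of joint toggle_far below 0.1 rad)) and linear speed of each of cup_a, cup_b below 0.01 m/s and angle between each of cup_a_center, cup_b_center's own z axis and vertical below 0.06 rad and height (world z) of each of cup_a_center, cup_b_center below 0.029 m); the robot touches nothing.
It fails at once if a cup is rammed against the bar with more than 30 N (contact force between any of cup_a, cup_b and gauge_bar above 30 N).
It fails at once if a cup is lifted off the table or tipped by more than 20 degrees (height (world z) of any of cup_a_center, cup_b_center above 0.045 m or angle between any of cup_a_center, cup_b_center's own z axis and vertical above 0.35 rad).
It fails at once if a bystander (beaker, label roll, thermometer, pen) is moved by more than 20 mm (distance of any of steel_beaker_center, label_roll_center, probe_thermometer_center, marker_pen_center from where it was at the start of the episode above 0.02 m).
It fails at once if a toggle is flipped on for a lane whose cup has gone through ((value of joint toggle_near above 0.6 rad and x of cup_a_center in the frame of gauge above 0.03 m and y of cup_a_center in the frame of gauge above 0 m) or (value of joint toggle_near above 0.6 rad and x of cup_b_center in the frame of gauge above 0.03 m and y of cup_b_center in the frame of gauge above 0 m) or (value of joint toggle_far above 0.6 rad and x of cup_a_center in the frame of gauge above 0.03 m and y of cup_a_center in the frame of gauge below 0 m) or (value of joint toggle_far above 0.6 rad and x of cup_b_center in the frame of gauge above 0.03 m and y of cup_b_center in the frame of gauge below 0 m)).
It also fails if it takes over 70 s, if anything falls off the work surface, if the arm or the gripper's body presses on something with over 40 N, if the wrist force passes 120 N, or if a joint passes its speed limit or range.

## Working session

There is one attempt and no reset: what is moved stays moved. The work goes in short steps, each a Python script; the robot and the scene stay as the last script left them, time stands still between calls to the robot, and variables do not carry over. Pictures are saved under pics/ and viewed, at most 10 in all, crops included, and the job is handed in when it is done.

```bash
mkdir -p pics
cat > h.py <<'E'
import numpy as np, cv2
from rig import bot
def snap(n,f=None):
    c=bot.camera(n)
    if f: cv2.imwrite('pics/'+f,c['image'][:,:,::-1])
    return c
def cloud(c):
    z=c['z_map'];v,u=np.mgrid[:z.shape[0],:z.shape[1]]
    p=np.stack([(u-c['cx'])/c['fx']*z,(v-c['cy'])/c['fy']*z,z],-1)
    P=p@np.array(c['rotation']).T+np.array(c['origin']);P[z==0]=np.nan
    return P
E
python3 - <<'E'
from h import *
for n in('top','scene'):
    c=snap(n,n+'0.png');np.savez(n+'0.npz',**c);print(n,c['origin'],c['rotation'])
o=bot.get_obs();print(o['t'],o['ee_pos'],o['eef_rot'],bot.grip_depth)
E
```

```text
top [0.41700373 0.15985466 1.09491473] [-2.96781681 -0.02412443 -1.54206958]
scene [-0.28120747  0.93178296  0.73162821] [-2.07113404  0.02294212 -2.30984334]
0.1 [ 0.23869956 -0.63077727  0.19393043] [-3.13988297e+00  6.82680514e-05  3.61764044e-01] 0.0187
```

View pics/top0.png

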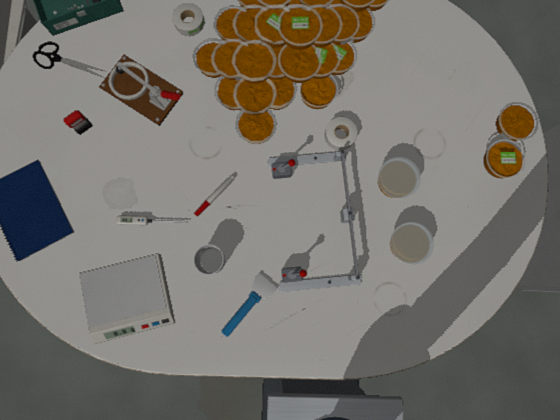

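View pics/scene0.png

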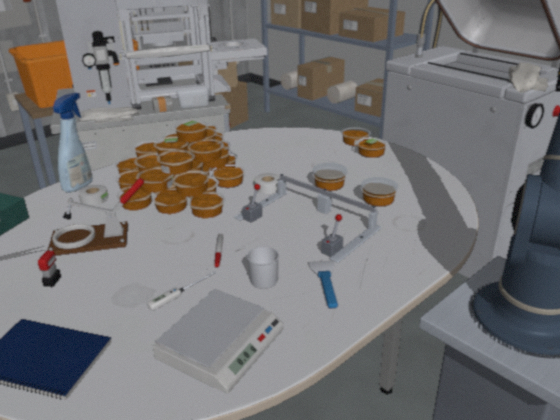

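The top view shows the bar running from about (345,152) to (357,279). The cups are at (399,178) and (411,242), and the toggles' red balls at (291,162) and (303,273). The label roll stands at (341,131) and the beaker at (209,259). Next I fit these from depth.

```bash
cat >> h.py <<'E'
from scipy.spatial.transform import Rotation as Ro
def fixrot(c):
    r=np.array(c['rotation']); 
    return dict(c,rotation=Ro.from_euler('xyz',r).as_matrix() if r.shape==(3,) else r)
def circ(xy):  # robust circle fit (Kasa) 
    A=np.c_[2*xy,np.ones(len(xy))];s=np.linalg.lstsq(A,(xy**2).sum(1),rcond=None)[0]
    return s[:2],np.sqrt(s[2]+s[:2]@s[:2])
def cyl(P,uv,r=30):
    v,u=np.mgrid[:420,:560]
    return P[(abs(u-uv[0])<r)&(abs(v-uv[1])<r)]
E
python3 - <<'E'
from h import *
c=fixrot(dict(np.load('top0.npz')));P=cloud(c);im=c['image'].astype(int)
print('table z',np.nanmedian(P[320:340,200:220,2]), P[330,210])
v,u=np.mgrid[:420,:560]
# bar
m=(u>335)&(u<368)&(v>140)&(v<290)&(P[...,2]>.054)&(P[...,2]<.075)
q=P[m];print('bar n',len(q))
r=cv2.minAreaRect((q[:,:2]*1000).astype(np.float32));print('bar rect',r,cv2.boxPoints(r).round(0).tolist(),np.median(q[:,2]))
for n,uv in(('far',(399,178)),('near',(411,242))):
    q=cyl(P,uv);q=q[(q[:,2]>.025)&(q[:,2]<.08)];
    (cx,cy),rr=cv2.minEnclosingCircle((q[:,:2]*1000).astype(np.float32))
    top=q[np.hypot(q[:,0]*1000-cx,q[:,1]*1000-cy)<30]
    print(n,cx,cy,rr,len(q),'mean',q[:,:2].mean(0),'z pct',np.percentile(q[:,2],[5,25,50,75,95]),'topmed',np.median(top[:,2]),len(top))
red=(im[...,0]>120)&(im[...,1]<60)&(im[...,2]<70)
for n,uv in(('farball',(291,162)),('nearball',(303,273))):
    s=red&(abs(u-uv[0])<12)&(abs(v-uv[1])<12);print(n,s.sum(),np.nanmedian(P[s],0),np.nanmax(P[s][:,2]))
for n,uv,r_,lo in(('roll',(341,131),20,.015),('beaker',(209,259),20,.04)):
    q=cyl(P,uv,r_);q=q[(q[:,2]>lo)];print(n,cv2.minEnclosingCircle((q[:,:2]*1000).astype(np.float32)),q[:,2].max())
for uv in((194,215),(236,174),(119,219),(190,219),(264,283),(275,175),(385,270)):print(uv,P[uv[1],uv[0]])
E
```

```text
table z -0.0001856921782564802 [ 2.94872868e-01  3.02161581e-01 -2.68768014e-04]
bar n 435
bar rect ((578.9535522460938, -19.07241439819336), (310.9232482910156, 24.191089630126953), 6.6745805740356445) [[423.0, -25.0], [426.0, -49.0], [735.0, -13.0], [732.0, 11.0]] 0.0639286064716007
far 674.2949829101562 -144.82090759277344 51.75344467163086 1397 mean [ 0.67315311 -0.14291719] z pct [0.04756109 0.05111166 0.05265924 0.0540561  0.05599522] topmed 0.052860765003486465 457
near 514.5384521484375 -174.43780517578125 52.24681091308594 1472 mean [ 0.51409991 -0.17239746] z pct [0.04424691 0.0471936  0.04859342 0.04986418 0.05175812] topmed 0.04872915903435515 492
farball 12 [0.68842603 0.12211402 0.09320784] 0.09583618110082937
nearball 12 [0.43110575 0.09070393 0.0908804 ] 0.09737991230890242
roll ((783.645751953125, -2.235196590423584), 52.765899658203125) 0.07280413354280824
beaker ((460.208984375, 307.4271545410156), 35.289276123046875) 0.07343049125967327
(194, 215) [0.57114276 0.3574132  0.00203342]
(236, 174) [ 0.68140394  0.25839299 -0.00479405]
(119, 219) [0.55291131 0.53579843 0.01973576]
(190, 219) [ 0.56150562  0.36775542 -0.00357185]
(264, 283) [0.40928757 0.17680696 0.0081373 ]
(275, 175) [0.67170977 0.15862312 0.03880421]
(385, 270) [ 0.44929106 -0.12007791  0.00306325]
```

```bash
cat >> h.py <<'E'
GO=np.array([.577,-.0195]);ANG=np.deg2rad(6.67)
GX=np.array([-np.sin(ANG),np.cos(ANG)]);GY=np.array([-np.cos(ANG),-np.sin(ANG)])
def W(x,y,z): return [*(GO+x/1000*GX+y/1000*GY),z/1000]       # gauge mm -> world
def G(p): d=(np.asarray(p)[...,:2]-GO)*1000; return np.stack([d@GX,d@GY],-1)
def ori(tilt,s=1):  # tilt deg from vertical, tool z leaning forward to gauge +x
    t=np.deg2rad(tilt);z=np.r_[np.sin(t)*GX,-np.cos(t)];y=s*np.r_[GY,0]
    return Ro.from_matrix(np.c_[np.cross(y,z),y,z]).as_euler('xyz').tolist()
E
python3 - <<'E'
from h import *
c=fixrot(dict(np.load('top0.npz')));P=cloud(c);v,u=np.mgrid[:420,:560]
m=(u>335)&(u<368)&(v>140)&(v<290)&(P[...,2]>.056)&(P[...,2]<.072)
g=G(P[m]);
for a in range(-160,160,40):
    k=(g[:,1]>=a)&(g[:,1]<a+40);print(a,k.sum(),np.percentile(g[k,0],[5,25,50,75,95]).round(1))
print('y range',np.percentile(g[:,1],[0,1,99,100]))
g=G(P);h=P[...,2]
def hmax(x0,x1,y0,y1):
    k=(g[...,0]>x0)&(g[...,0]<x1)&(g[...,1]>y0)&(g[...,1]<y1);return np.nanmax(h[k])
print('toggle body zone',hmax(50,200,-240,-30),'approach',hmax(-350,-30,-180,180))
for t in(0,40,45):
  for s in(1,-1):
    print(t,s,[None if (q:=bot.ik(W(x,y,z),ori(t,s))) is None else np.round(q,2).tolist() for x,y,z in((-230,80,100),(-230,80,16),(10,80,16))])
for s in(1,-1):print(s,[bot.ik(W(*p),ori(0,s)) is not None for p in((-220,-82,150),(-220,-82,30),(-100,-82,30),(90,-130,150),(90,-130,72),(145,-130,72))])
E
```

```text
-160 47 [-3.  -1.5  0.2  2.3  2.9]
-120 49 [-3.1 -1.3 -0.1  1.5  2.4]
-80 50 [-3.1 -1.7 -0.   1.6  2.4]
-40 53 [-4.2 -2.5 -0.4  1.2  2. ]
0 54 [-4.2 -2.5 -0.7  0.9  1.6]
40 52 [-4.3 -2.8 -1.   0.3  1.1]
80 53 [-4.5 -2.7 -1.4  0.4  0.8]
120 49 [-5.1 -3.8 -1.8 -0.1  0.7]
y range [-157.45147881 -154.98334935  151.00829946  153.47127279]
toggle body zone 0.09583618110082937 approach 0.05889019781806315
0 1 [[0.27, 0.42, 0.15, 1.86, -0.08, 0.87, -2.57], [0.24, 0.54, 0.18, 1.92, -0.15, 0.7, -2.51], [-0.84, 0.71, 1.11, 2.15, -0.89, 0.85, -2.2]]
0 -1 [[0.75, 0.47, -0.48, 1.83, 0.27, 0.91, 0.26], [0.72, 0.58, -0.44, 1.89, 0.35, 0.75, 0.19], [0.41, 0.49, -0.57, 2.08, 0.42, 0.68, -0.32]]
40 1 [[0.55, 0.72, 0.17, 1.54, -0.57, 1.47, -2.09], [0.57, 0.82, 0.14, 1.57, -0.58, 1.36, -2.03], [0.38, 0.65, -0.03, 1.96, -0.71, 1.03, -2.14]]
40 -1 [[1.0, 0.79, -0.55, 1.51, -0.18, 1.36, 0.69], [0.99, 0.89, -0.53, 1.54, -0.14, 1.25, 0.73], [0.86, 0.77, -0.69, 1.93, -0.24, 0.87, 0.56]]
45 1 [[0.57, 0.77, 0.18, 1.51, -0.61, 1.55, -2.06], [0.59, 0.87, 0.14, 1.53, -0.61, 1.44, -2.01], [0.4, 0.69, -0.02, 1.93, -0.76, 1.1, -2.08]]
45 -1 [[1.01, 0.83, -0.56, 1.47, -0.21, 1.42, 0.71], [1.0, 0.94, -0.54, 1.49, -0.17, 1.32, 0.75], [0.9, 0.82, -0.71, 1.9, -0.27, 0.92, 0.6]]
1 [True, True, True, True, True, True]
-1 [True, True, True, True, True, True]
```

```bash
sed -i 's/GO=np.array(\[.577,-.0195\]);ANG=np.deg2rad(6.67)/GO=np.array([.578,-.0201]);ANG=np.deg2rad(7.1)/' h.py
cat >> h.py <<'E'
def cups(c):
    P=cloud(fixrot(c));g=G(P);h=P[...,2];out=[]
    for s in(1,-1):
        k=(abs(g[...,1]-s*80)<62)&(abs(g[...,0])<215)&(h>.036)&(h<.0575)&~(abs(g[...,0])<4)
        k=cv2.morphologyEx(k.astype(np.uint8),cv2.MORPH_OPEN,np.ones((5,5),np.uint8))
        n,l,st,_=cv2.connectedComponentsWithStats(k);i=1+np.argmax(st[1:,4])
        q=g[l==i];out.append((np.r_[cv2.minEnclosingCircle(q.astype(np.float32))[0],(q.min(0)+q.max(0))/2,np.ptp(q,axis=0)].round(1).tolist(),round(float(np.median(h[l==i])),4)))
    return out
E
python3 - <<'E'
from h import *
print(cups(dict(np.load('top0.npz'))))
bot.clamp(5)
o=ori(45,-1)
bot.move_to(W(-240,80,150),o)
bot.line_to(W(-240,80,16),feed=.15)
f0=np.array(bot.get_obs()['ft_force'])
hit=bot.line_to(W(-60,80,16),feed=.05,threshold=7)
ob=bot.get_obs();print(hit,ob['t'],G(ob['ee_pos']),ob['ee_pos'][2],np.array(ob['ft_force'])-f0)
print(cups(snap('top','t1.png')));snap('scene','s1.png')
E
```

```text
[([-145.3, 82.1, -145.6, 81.7, 103.7, 101.6], 0.0486), ([-135.9, -80.4, -135.4, -80.5, 101.1, 101.4], 0.0527)]
False 8.05 [-60.10062116  79.95609895] 0.01598926322305958 [-0.19596316 -0.51679064  0.18345875]
[([-33.1, 79.5, -46.3, 79.0, 79.8, 99.1], 0.0486), ([-135.2, -80.5, -135.5, -80.8, 101.5, 102.1], 0.0527)]
```

View pics/t1.png

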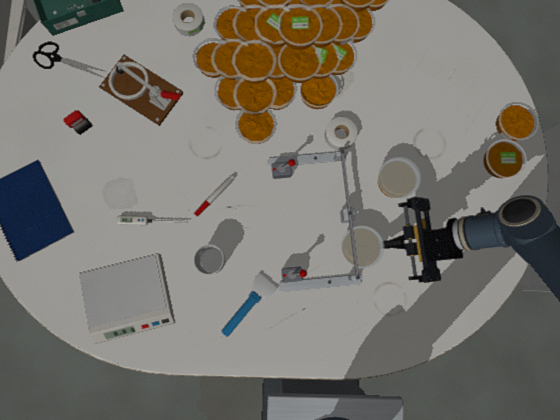

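The top view shows the near cup at (362,246), already partly under the bar (its left edge at 342 is beyond the bar) with almost no resistance. I'm pushing it on out.

Run:
```python
from h import *
f0=np.array(bot.get_obs()['ft_force'])
hit=bot.line_to(W(10,80,16),feed=.05,threshold=7)
ob=bot.get_obs();print(hit,ob['t'],G(ob['ee_pos']),np.array(ob['ft_force'])-f0)
print(cups(snap('top','t2.png')))
bot.line_to(W(-60,80,16),feed=.12)
bot.line_to(W(-130,80,150),feed=.2)
print(cups(snap('top','t3.png')))
bot.move_to(W(-225,-80,150),ori(0,-1))
bot.line_to(W(-225,-80,34),feed=.15)
print(bot.get_obs()['t'])
```

```text
False 9.7 [ 9.98695969 80.02276336] [-0.12886121 -0.07104054  0.04266328]
[([46.2, 78.9, 50.3, 78.8, 92.0, 100.8], 0.0486), ([-135.2, -81.0, -134.4, -80.3, 100.6, 101.1], 0.0527)]
[([46.0, 78.6, 50.1, 78.9, 92.2, 100.7], 0.0486), ([-135.1, -81.1, -135.2, -80.5, 101.1, 101.1], 0.0526)]
13.0917
```

View pics/t3.png

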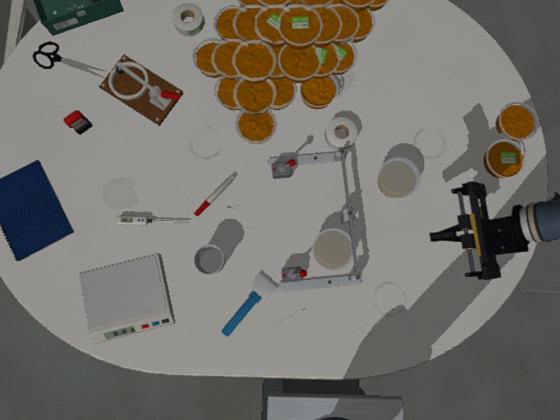

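The top view shows the near cup at (332,249), out beyond the bar but with its axis only about 46 mm past it, so it needs another 20 mm or so with a flatter tool. The tool is now behind the far cup, so I push that one first and stop on force.

Run:
```python
from h import *
f0=np.array(bot.get_obs()['ft_force'])
hit=bot.line_to(W(-97,-80,34),feed=.04,threshold=5)
ob=bot.get_obs();print(hit,ob['t'],G(ob['ee_pos']),np.array(ob['ft_force'])-f0)
p=G(ob['ee_pos']);bot.line_to(W(p[0]-40,-80,34),feed=.1)
bot.line_to(W(p[0]-60,-80,150),feed=.2)
print(cups(snap('top','t4.png')))
for x,z in((-130,150),(-60,14),(10,14),(30,14)):print(bot.ik(W(x,80,z),ori(60,-1)))
```

```text
False 16.4417 [-97.19370009 -79.98708508] [-0.42785944 -0.42365747 -0.62417357]
[([46.1, 78.6, 50.3, 78.8, 92.0, 100.7], 0.0486), ([-135.8, -81.7, -136.1, -80.3, 103.5, 101.2], 0.0527)]
[ 1.02660924  0.84271822 -0.63292531  1.56202707 -0.38599722  1.49310028
  0.70147539]
[ 0.97560301  0.99492105 -0.63164265  1.70157529 -0.34607726  1.21384799
  0.77438582]
[ 0.9374735   0.97394578 -0.6750662   1.81427903 -0.39052706  1.08599709
  0.76227256]
[ 0.92439693  0.96993879 -0.68811785  1.84343045 -0.40468401  1.04914803
  0.75893759]
```

View pics/t4.png

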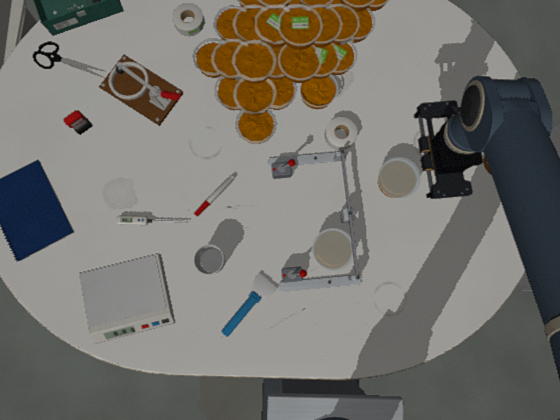

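The far cup still shows at (399,178), although the tool should have passed through that spot. I'll repeat the push in small steps and watch it.

Run:
```python
from h import *
print(bot.get_obs()['opening'])
bot.line_to(W(-225,-80,150),feed=.25)
bot.line_to(W(-225,-80,34),feed=.2)
print(cups(snap('top'))[1])
for x in(-200,-180,-170):
    hit=bot.line_to(W(x,-80,34),feed=.06,threshold=5);ob=bot.get_obs()
    print(hit,G(ob['ee_pos']),ob['ee_pos'][2],np.array(ob['ft_force']).round(2),cups(snap('top'))[1])
a=snap('scene')['image'][100:270,220:440];cv2.imwrite('pics/s5.png',cv2.resize(a,None,fx=3,fy=3)[:,:,::-1]);print(bot.get_obs()['t'])
```

```text
0.00036306990250176195
([-136.1, -80.3, -136.4, -80.5, 101.9, 100.9], 0.0527)
False [-199.71740483  -80.1180886 ] 0.03416731601131619 [-0.59 -0.47  0.18] ([-135.9, -80.2, -136.1, -80.7, 102.8, 101.8], 0.0527)
False [-179.34647598  -80.21071609] 0.034126730843805804 [ 0.49 -0.17 -0.06] ([-134.6, -81.0, -131.5, -80.3, 94.1, 101.1], 0.0527)
False [-169.04622415  -80.16183144] 0.03404642551882921 [-0.73 -0.26  0.39] ([-134.7, -80.6, -126.1, -80.2, 84.7, 100.2], 0.0527)
20.5583
```

View pics/s5.png

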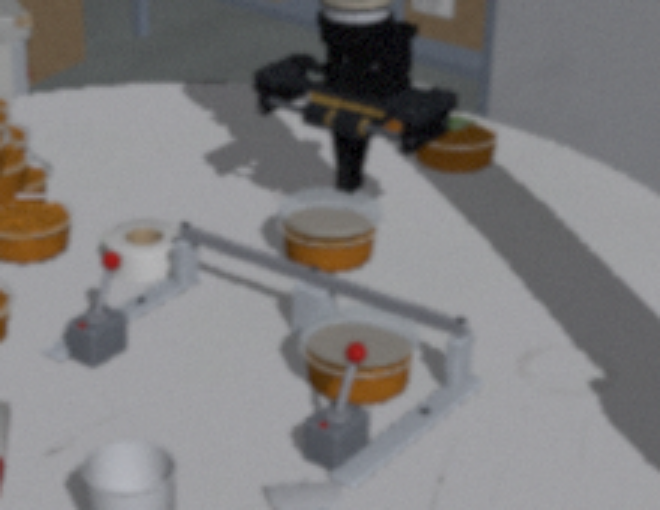

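The picture shows the far cup upright at (330,235) with the fingertips ending near lid height at (350,188), so the true tips sit about 18 mm behind the nominal TCP. That explains both the 13 mm shortfall on the near cup and the tool skimming over the lid. I'm lowering the tool to suit and pushing again.

Run:
```python
from h import *
bot.line_to(W(-169,-80,60),feed=.15)
bot.line_to(W(-225,-80,60),feed=.25)
bot.line_to(W(-225,-80,17),feed=.12)
for x in(-180,-150,-90):
    hit=bot.line_to(W(x,-80,17),feed=.045,threshold=5);ob=bot.get_obs()
    print(hit,ob['t'],G(ob['ee_pos']),ob['ee_pos'][2],np.array(ob['ft_force']).round(2),cups(snap('top'))[1])
    if hit: break
p=G(ob['ee_pos']);bot.line_to(W(p[0]-50,-80,17),feed=.1)
print(cups(snap('top','t6.png')))
a=snap('scene')['image'][100:270,220:440];cv2.imwrite('pics/s6.png',cv2.resize(a,None,fx=3,fy=3)[:,:,::-1]);print(bot.get_obs()['t'])
```

```text
False 22.9167 [-179.9164837  -80.0906933] 0.017053975507638194 [ 0.2  -1.28  0.39] ([-116.7, -79.2, -116.3, -79.2, 99.0, 97.6], 0.0527)
False 23.7833 [-148.67131815  -79.90728883] 0.016720554240930392 [-0.08 -0.91  1.  ] ([-85.8, -81.5, -84.3, -80.5, 98.5, 100.5], 0.0526)
True 24.65 [-116.42372922  -79.6591793 ] 0.016661134318447998 [-0.03 -1.22  1.22] ([-54.1, -81.2, -51.8, -79.9, 91.7, 100.4], 0.0528)
[([46.0, 78.7, 50.7, 78.8, 92.8, 100.9], 0.0486), ([-54.3, -80.7, -55.5, -80.6, 99.8, 101.5], 0.0528)]
25.4333
```

View pics/s6.png

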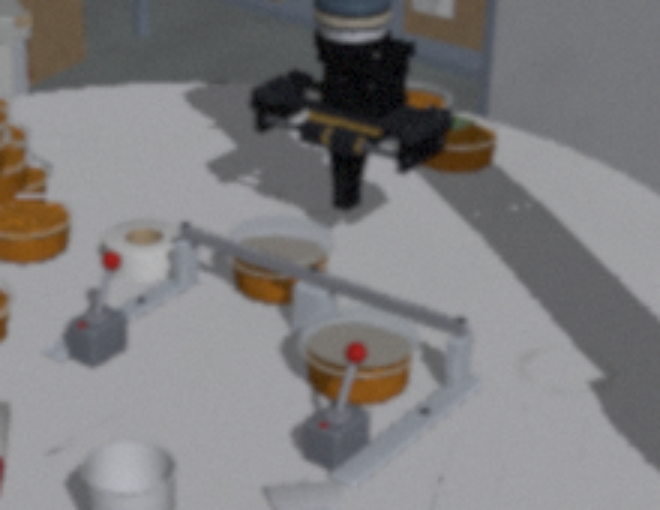

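The picture shows the far cup upright against the bar at (280,265), measured 54 mm short of it; it is the reject. Next I finish pushing the near cup out with a flatter tool.

Run:
```python
from h import *
bot.line_to(W(-166,-80,150),feed=.25)
bot.move_to(W(-150,83,150),ori(60,-1))
bot.line_to(W(-70,83,12),feed=.15)
for x in(5,20,30):
    hit=bot.line_to(W(x,83,12),feed=.05,threshold=4);ob=bot.get_obs()
    print(hit,ob['t'],G(ob['ee_pos']),ob['ee_pos'][2],np.array(ob['ft_force']).round(2),cups(snap('top')))
    if hit: break
bot.line_to(W(-70,83,12),feed=.12)
bot.line_to(W(-150,83,150),feed=.25)
print(cups(snap('top','t7.png')),bot.get_obs()['t'])
```

```text
False 29.7083 [ 4.61695489 82.90569485] 0.011878561633033975 [ 0.96  0.   -0.56] [([45.9, 78.5, 50.5, 78.9, 92.4, 100.7], 0.0486), ([-54.8, -80.2, -55.3, -80.2, 99.9, 100.8], 0.0528)]
False 30.2083 [20.46812466 83.2820115 ] 0.011860793490582368 [-0.23 -0.   -0.99] [([51.1, 79.3, 53.0, 79.4, 97.9, 99.4], 0.0488), ([-54.7, -80.3, -55.9, -79.9, 99.8, 100.5], 0.0528)]
False 30.6083 [30.63788719 83.23485266] 0.012130976057022059 [-1.54  0.01 -1.11] [([58.4, 80.0, 58.1, 79.7, 105.4, 100.9], 0.0489), ([-55.1, -80.2, -56.4, -80.2, 97.9, 101.3], 0.0528)]
[([60.4, 79.9, 60.1, 80.0, 101.4, 100.2], 0.0487), ([-54.7, -80.6, -55.9, -80.2, 100.0, 100.4], 0.0527)] 32.4833
```

Run:
```python
from h import *
bot.move_to(W(-120,0,220),ori(0,-1))
bot.move_to(W(88,-130,200),ori(0,-1))
bot.line_to(W(88,-130,56),feed=.2)
hit=bot.line_to(W(146,-130,56),feed=.06,threshold=8);ob=bot.get_obs()
print(hit,G(ob['ee_pos']),np.array(ob['ft_force']).round(2))
bot.line_to(W(95,-130,56),feed=.15)
bot.line_to(W(95,-130,200),feed=.25)
bot.move_to(W(-120,0,220),ori(0,-1))
c=snap('top');print(cups(c),bot.get_obs()['t'])
P=cloud(fixrot(c));im=c['image'].astype(int);g=G(P)
red=(im[...,0]>120)&(im[...,1]<60)&(im[...,2]<70)
for y in(130,-130):
    s=red&(abs(g[...,1]-y)<25)&(abs(g[...,0]-150)<50)&(P[...,2]>.06);print(y,s.sum(),np.median(g[s],0),np.median(P[s][:,2]))
a=snap('scene')['image'][100:270,220:440];cv2.imwrite('pics/s8.png',cv2.resize(a,None,fx=3,fy=3)[:,:,::-1])
```

```text
False [ 145.28785244 -130.00344552] [-0.19 -0.42 -0.53]
[([60.2, 79.3, 60.0, 79.8, 101.2, 100.6], 0.0486), ([-54.9, -80.9, -55.4, -80.4, 98.7, 101.4], 0.0527)] 38.325
130 18 [128.05996073 132.03424173] 0.09204343604204901
-130 15 [ 172.56291254 -126.844781  ] 0.09245902957008911
```

View pics/s8.png

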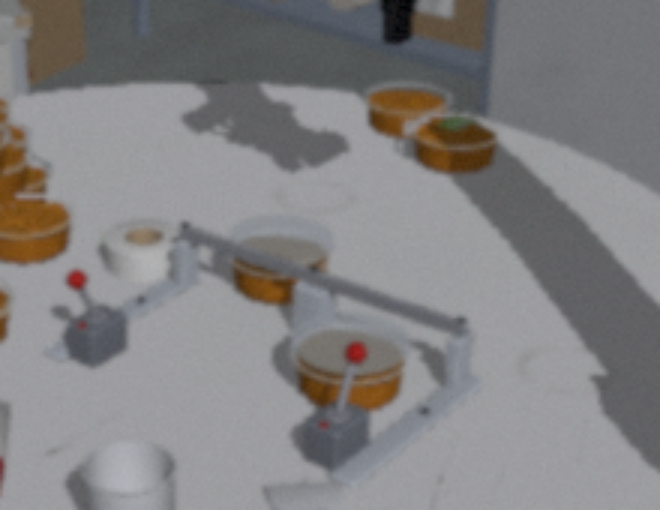

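The picture shows the far toggle over to the left (ball at (77,280), x = 172.6 mm) and the near toggle unmoved at (356,352). Both cups are upright and in place.

```bash
python3 -c "
from rig import bot
print(bot.job_done())"
```

```text
the job is handed in; nothing more can be done
None
```

I handed the job in at about 38 s on the robot's clock: the near cup is through (axis 60 mm past the bar), the far cup is stuck upright 55 mm short of it, and only the far toggle is flipped; the verdict was not shown.

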